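Put one handpiece away, show the other to the inspection camera

ROBOT

A 6-joint arm with a two-finger parallel gripper is mounted at the origin on the work surface. World frame = base frame: x ahead of the robot, y to its left, z up, the work surface at z = 0. Lengths are in m, angles in degrees, forces in N, time in s.
With the tool pointing down it reaches from about 0.375 to 0.9 m from the base axis. Payload 3.1 kg.
Tool frame: the origin (TCP) lies at the centre of the arm's flange, where the gripper is bolted on; the fingertips stand 173 mm ahead of it and the grasp point (between the pads) lies 155 mm ahead of it; x points along the fingers, y is the direction in which the jaws open and shut, and the axes are right-handed (so a half turn about x gives the same grasp; the last joint's range is limited). The gripper opens to 85 mm and grips with 20 to 120 N. Pads are 22 mm wide; open, the fingers measure 114 mm over their backs; the gripper's body (76 mm by 85 mm) begins 54 mm behind the grasp point. The pads swing forward as they close: fully open they stand 13 mm farther back than shut.
Start: joints at [62.939, 30.224, 82.088, -0, 67.689, -10.227], TCP at [0.181, 0.598, 0.405] pointing down, gripper open.
Joint ranges: [-176.69, 176.69], [-43.24, 126.21], [12.49, 139.97], [-82, 262], [0, 151.66], [-163.58, 163.58]. Speed limits (degrees/s): [159.86, 159.86, 180, 180, 180, 180].

INTERFACE

Orientations are given as [roll, pitch, yaw] about the fixed x, y, z axes, in that order (R = Rz(yaw) Ry(pitch) Rx(roll)).
In Python, from rig import * gives the robot as it stands. The module is installed in compiled form; this text tells all that it offers.
- The arm moves only by the shell command python3 -m inch 'ROWS'. ROWS is a JSON object of lists of equal length, an entry for each row: "grip": the gripper command: -1 is shut, 1 is fully open, values between are in proportion; "dp": the shift along the world's x, y, z normalised to -1 to 1, where 1 is 0.05 m, a list of three; "angular": the turn, a rotation vector about the world's x, y, z normalised to -1 to 1, where 1 is 0.12 rad, a list of three. A call has exactly 8 rows; each row shifts and turns the commanded pose from where the row before left it; what a row does not reach is not made up. A row lasts 1/10 s, in which the tool goes at most 50 mm and 8.59 degrees, less where a joint would pass 70% of its speed; a pose out of reach is approached as far as the arm can. A call with a number of a shift or a turn outside -1 to 1 is refused whole. A call with a gripper value outside its range is refused whole. The fingers move at their own pace and stop on an object; the grip force is fixed at half the most. Time passes only in rows, so rows that do not move let the fingers close, or fill a call up. It gives the time, the measured TCP pose, the force and the opening at its end, in the units of the state.
- get_obs(): the state, without advancing time (a new reading comes with each control period).
- camera(name): name is "scene" or "top" or "wrist"; returns a dict with "image" (400x640x3 uint8, red, green, blue), "depth" (400x640 float32, m along the optical axis (not along the pixel's ray), 0 where there is no reading), "fx", "fy", "cx", "cy" (pixels), "R" (3x3) and "t" (3): a world point X has camera coordinates R X + t. Camera axes: x right, y down, z forward; pixel columns grow to the right and rows downward; lengths in m; the calibration is good to about 2 mm. A picture is of the moment at which its call begins.
- finish_job(): hands the job in, once; it reports no verdict.
The state is a dict: "time_s": time; "qpos": joint angles; "joint_velocities": joint speeds; "effort": joint torques, N m; "ee_pos": TCP position; "eef_rot": TCP orientation; "force": force on the tool from outside, world axes, zero at the start; "wrist_torque": the same for the moment, N m; "opening": finger opening in m.
Only numpy, scipy, OpenCV 4.12 (cv2) and the standard library are available. Lean on these libraries where they do the work, as an engineer would, in place of code of your own. Each camera call takes 0.05 s, during which the arm holds its last target.

TASK

Clear the two beauty-treatment handpieces off the mat: first lay the pointed, cone-headed one flat and straight in the tray's empty channel, its head pointing the same way as the one already there, and let it go. Then pick up the one with the broad flat plate head and finish while holding it still in the air in front of the inspection camera, its plate facing the lens squarely, centred in view and about 12 cm away. Do not touch the camera, and leave the other things where they are.

Things in the scene. Friction and masses are not known exactly. Their poses are not given: they have to be found in the camera images.
- plate_piece_mid (a point): Plate-headed handpiece, lying on the 3 mm mat; 150 mm long, 130-250 g. Point: mid-length on its long axis, 22 mm above the mat, near its balance; x runs to the head, z up. Black 30 x 30 mm handle from 61 mm behind to 32 mm ahead of the point, underside 7 mm off the mat; square 44 mm foot at the tail; head flaring to 44 mm, ending in a flat round steel plate square to the handle.
- plate_piece_front (a point): Centre of the steel plate's face, 75 mm ahead of that handpiece's mid point along its x; same axes.
- cone_piece_mid (a point): Cone-headed handpiece, lying on the 3 mm mat; 150 mm long, 130-250 g. Point: mid-length on its long axis, 22 mm above the mat, near its balance; x runs to the head, z up. Black 30 x 30 mm handle from 61 mm behind to 32 mm ahead of the point, underside 7 mm off the mat; square 44 mm foot at the tail; 44 mm collar from 32 to 40 mm ahead, then a pointed steel cone.
- cone_piece_front (a point): Tip of that cone, 75 mm ahead of its handpiece's mid point along its x; same axes.
- tray: Bare metal tray, fixed, 200 (x) x 180 (y) mm; origin at the centre of its underside. Floor 4 mm thick, rim 9 mm high, a rib 8 mm high and 6 mm wide along y = 0 parts it into two channels 192 x 83 mm. Empty channel: centre line at tray y = -44.5 mm; the taken one at +44.5 mm. Heads point to tray +x.
- ball_piece_mid (a point): Bystander: handpiece with two steel balls as its head, lying in the tray's taken channel; same size and handle as the others. Point at its middle, x axis towards its head (tray +x).
- camera_head: Inspection camera: grey box about 60 mm, black 44 mm lens, white 80 mm ring light, on a fixed stand (16 mm post, 120 mm foot). Origin: centre of the lens front, 300 mm above the table. The lens looks along the head's -x, back towards the robot, always 30 degrees below level; the head's x points into the camera.
- jar: White lidded jar, 56 mm in diameter, 50 mm high; origin at the centre of its underside. A bystander.
- bottle: Brown glass bottle, 54 mm in diameter, 150 mm high; origin at the centre of its underside. A bystander.

How it is judged (in metres and radians):
On the way:
1. the cone-headed handpiece lies in the empty channel, head the same way as its neighbour, let go (x of cone_piece_mid in the frame of tray between -0.022 and 0.022 m and y of cone_piece_mid in the frame of tray between -0.0645 and -0.0245 m and z of cone_piece_mid in the frame of tray between 0.018 and 0.032 m and x of cone_piece_front in the frame of tray above 0.04 m and angle between the x axis of cone_piece_mid and the x axis of tray, either way round below 0.25 rad and contact force between cone_piece and the fingers below 0.1 N and linear speed of cone_piece below 0.02 m/s), for 0.2 s.
At the end, for the whole second after the job is handed in: Cone piece let go, at rest in the free channel: 20 mm off its line, 22 mm along, 0.25 rad, head to tray +x. Plate piece held still by the fingers, touching nothing else: plate facing the lens, 90-150 mm from it, 25 mm off its axis each way, 0.26 rad (all of step 1 and x of plate_piece_front in the frame of camera_head between -0.15 and -0.09 m and y of plate_piece_front in the frame of camera_head between -0.025 and 0.025 m and z of plate_piece_front in the frame of camera_head between -0.025 and 0.025 m and x of plate_piece_mid in the frame of camera_head below -0.15 m and angle between the x axis of plate_piece_mid and the x axis of camera_head, either way round below 0.26 rad and height (world z) of plate_piece_mid above 0.12 m and contact force between plate_piece and the fingers above 1 N and contact force between plate_piece and camera_head below 0.1 N and linear speed of plate_piece below 0.02 m/s and angular speed of plate_piece below 0.15 rad/s); the arm keeps its last pose, push and grip.
It fails at once if the camera is touched (contact force between camera_head and anything else above 1 N).
It fails at once if a bystander is moved more than 30 mm (distance of any of ball_piece_mid, jar, bottle from where it was at the start of the episode above 0.03 m).
It also fails if it takes over 58 s, if anything falls off the work surface, if the arm or the gripper's body presses on something with over 40 N, if the wrist force passes 120 N, or if a joint passes its speed limit or range.

## Working session

There is one attempt and no reset: what is moved stays moved. The work goes in short steps, Python scripts to look and compute and a shell command to move; the robot and the scene stay as the last step left them, time stands still between calls to the robot, and variables do not carry over. Pictures are saved under pics/ and viewed, and the job is handed in when it is done.

```bash
mkdir -p pics
python3 - <<'E'
from rig import *
import cv2,numpy as np
o=get_obs(); print(o)
for n in ["scene","top","wrist"]:
    c=camera(n); cv2.imwrite(f"pics/{n}0.png",c["image"][:,:,::-1]); np.savez(f"{n}0.npz",**c)
    print(n,c["fx"],c["fy"],c["cx"],c["cy"],c["R"].tolist(),c["t"].tolist())
E
```

```text
{'time_s': 0.0, 'qpos': array([ 6.29398691e+01,  3.02814105e+01,  8.21551585e+01, -1.70373373e-04,
        6.76882355e+01, -1.02271901e+01]), 'joint_velocities': array([-0.07289136, -0.02052857, -0.00590086, -0.02561841,  0.0095932 ,
       -0.03460848]), 'effort': array([ 7.96012646e-04, -4.42349553e+01, -1.78026402e+01, -1.98533221e-04,
        8.37111671e-03,  1.59377987e-05]), 'ee_pos': array([0.18080815, 0.59793254, 0.4037138 ]), 'eef_rot': array([-100.15489509,   89.87519542, -116.98777104]), 'force': array([0.33220807, 0.32133457, 0.43338102]), 'wrist_torque': array([-0.0147321 ,  0.05374125,  0.00642489]), 'opening': 0.08522612415773058}
scene 464.6886420046755 464.6886420046755 322.73786813358936 202.05515057016729 [[-0.6696103421737621, 0.7426096743902444, 0.012363703164994138], [0.3942682028513505, 0.36952020444605777, -0.8414317576170453], [-0.6294240016668441, -0.5585567921063702, -0.5402219322811117]] [0.43947855737370867, -0.04258029870523826, 1.5407769649434009]
top 408.2113391550557 408.2113391550557 326.9754953128524 204.9112420059824 [[0.01948830209606299, -0.9998096843928229, -0.0008950283439579177], [-0.97903983083027, -0.018901918645295508, -0.20278985950821857], [0.20273434768003415, 0.0048282984425711975, -0.97922187057117]] [-0.08888092264740648, 0.6318082377823633, 1.0002950249281959]
wrist 328.6725987991611 328.6725987991611 321.6761712420814 198.3201313583249 [[0.2883627138287117, 0.9575194558232505, -0.0018539129668910565], [0.9182196368662777, -0.27597728668473936, 0.284093709376487], [0.27151361613463, -0.08362433230870947, -0.9587947263619159]] [-0.6244667484145803, -0.03689805465981122, 0.37923385434734785]
```

View pics/top0.png

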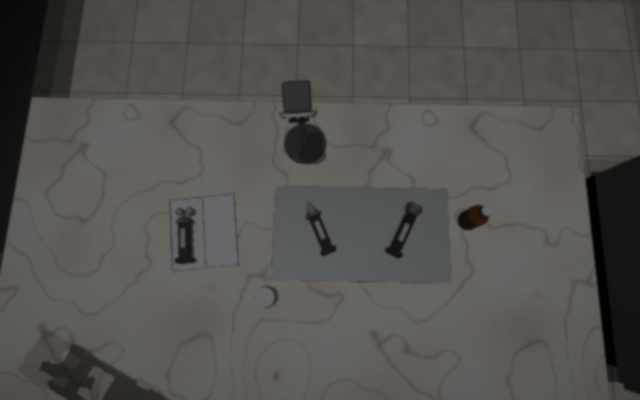

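View pics/scene0.png

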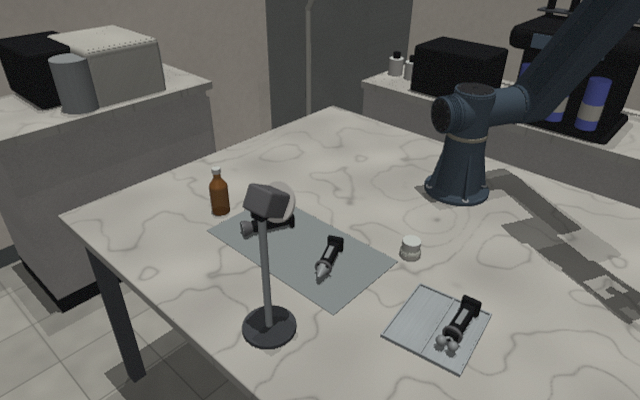

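View pics/wrist0.png

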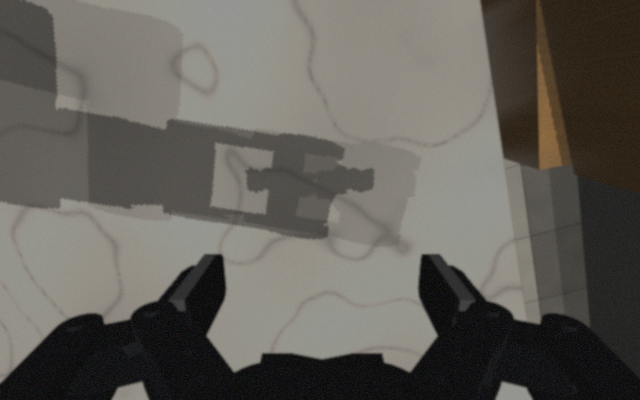

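The top view shows the cone piece near (319,229), the plate piece near (404,230), the tray near (204,232), the camera near (298,105), the jar at (266,297) and the bottle at (473,217). Next I'll measure them.

```bash
cat > h.py <<'E'
import numpy as np,cv2
def load(n): return dict(np.load(n))
def cast(c,u,v,z):
    d=np.array([(u-c["cx"])/c["fx"],(v-c["cy"])/c["fy"],1.0]); R=c["R"];o=-R.T@c["t"];w=R.T@d
    return o+w*(z-o[2])/w[2]
def cloud(c):
    D=c["depth"];v,u=np.mgrid[0:D.shape[0],0:D.shape[1]]
    P=np.stack([(u-c["cx"])/c["fx"]*D,(v-c["cy"])/c["fy"]*D,D],-1)
    return (P-c["t"])@c["R"]
E
python3 - <<'E'
from h import *
c=load("top0.npz");P=cloud(c);g=c["image"].max(2);Z=P[:,:,2]
def reg(n,u0,u1,v0,v1,m):
    mm=np.zeros_like(m);mm[v0:v1,u0:u1]=m[v0:v1,u0:u1]
    q=P[mm];xy=q[:,:2].astype(np.float32);r=cv2.minAreaRect(xy)
    print(n,len(q),"z",np.percentile(q[:,2],[5,50,95]).round(3),"rect",np.round(r[0],4),np.round(r[1],4),round(r[2],1),"mean",q.mean(0).round(4))
    mu=q[:,:2].mean(0);w,V=np.linalg.eigh(np.cov((q[:,:2]-mu).T));print("  axis",V[:,1].round(3),np.degrees(np.arctan2(V[1,1],V[0,1])).round(1))
ok=c["depth"]>0
up=ok&(Z>0.018)
reg("cone",295,345,195,262,up); reg("plate",380,430,195,265,up); reg("ball",172,203,200,270,up)
reg("jar",250,285,280,315,up); reg("bottle",450,500,195,235,up); reg("cam",270,325,70,125,ok&(Z>0.2))
reg("tray",160,248,185,280,ok&(Z>0.002)&(Z<0.2))
q=np.hstack([cv2.resize(c["image"][180:280,160:250,::-1],None,fx=4,fy=4,interpolation=2),cv2.resize(c["image"][180:280,290:390+50,::-1][:, :100],None,fx=4,fy=4,interpolation=2)])
cv2.imwrite("pics/crop.png",np.clip(q.astype(int)*2,0,255).astype(np.uint8))
# camera head cloud in scene view too
s=load("scene0.npz");Q=cloud(s)
m=np.zeros((400,640),bool);m[180:225,240:300]=1;m&=(Q[:,:,2]>0.22)&(s["depth"]>0)
print("scene head",Q[m].min(0).round(3),Q[m].max(0).round(3),Q[m].mean(0).round(3))
m=np.zeros((400,640),bool);m[70:125,270:325]=1;m&=(Z>0.2)&ok
print("top head",P[m].min(0).round(3),P[m].max(0).round(3))
E
```

```text
cone 630 z [0.03  0.039 0.047] rect [ 0.5822 -0.0526] [0.1501 0.0435] 23.6 mean [ 0.5737 -0.0559  0.0391]
  axis [-0.914 -0.406] -156.1
plate 747 z [0.029 0.04  0.047] rect [ 0.5798 -0.2821] [0.0434 0.1505] 64.9 mean [ 0.5787 -0.2801  0.0396]
  axis [-0.908  0.418] 155.3
ball 759 z [0.025 0.039 0.048] rect [0.5542 0.3036] [0.1494 0.0471] 5.4 mean [0.5497 0.2995 0.038 ]
  axis [-0.994 -0.113] -173.5
jar 367 z [0.021 0.049 0.052] rect [0.3979 0.0762] [0.0505 0.0513] 45.2 mean [0.3977 0.0757 0.0454]
  axis [-0.966  0.258] 165.1
bottle 587 z [0.03  0.099 0.151] rect [ 0.6087 -0.4539] [0.0534 0.0458] 30.6 mean [ 0.6054 -0.4472  0.0958]
  axis [-0.861 -0.508] -149.5
cam 1206 z [0.317 0.343 0.359] rect [ 0.7986 -0.0097] [0.0877 0.0774] 8.5 mean [ 0.7895 -0.0118  0.3419]
  axis [-0.997 -0.073] -175.8
tray 4633 z [0.002 0.005 0.042] rect [0.567  0.2619] [0.2659 0.2434] 3.2 mean [0.5652 0.2608 0.0103]
  axis [-0.982 -0.191] -169.0
scene head [ 0.755 -0.045  0.275] [0.847 0.028 0.362] [0.811 0.003 0.33 ]
top head [ 0.754 -0.051  0.285] [0.842 0.027 0.362]
```

View pics/crop.png

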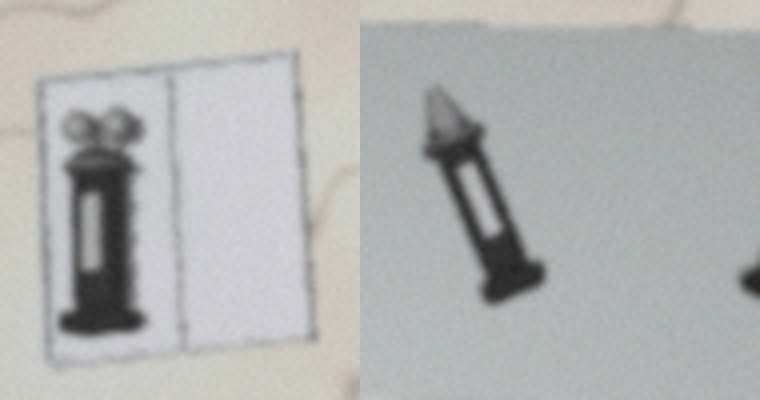

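Run:
```python
from h import *
c=load("top0.npz");P=cloud(c)
K=[cast(c,u,v,0.009) for u,v in [(169.5,199.3),(233.8,193),(238.5,264.5),(172.5,271.3)]]
K=np.array(K);print(K.round(4));TL,TR,BR,BL=K
print("ctr",K.mean(0),"yaw",np.degrees([np.arctan2(*(a-b)[1::-1]) for a,b in [(TL,BL),(TR,BR)]]), np.degrees([np.arctan2(-(a-b)[0],(a-b)[1]) for a,b in [(TL,TR),(BL,BR)]]),[np.linalg.norm(x) for x in (TL-BL,TR-BR,TL-TR,BL-BR)])
# tray rect by contour of gray border
# box top plane
m=np.zeros((400,640),bool);m[82:108,284:310]=1;m&=P[:,:,2]>0.3
q=P[m];
for _ in range(4):
    mu=q.mean(0);n=np.linalg.svd(q-mu)[2][2];n*=np.sign(n[2]);r=(q-mu)@n;q=q[abs(r)<0.003]
print("top normal",n.round(3),len(q),"yaw",np.degrees(np.arctan2(-n[1],-n[0])),"tilt",np.degrees(np.arccos(n[2])),mu)
# ring: 
cc=c["image"][70:130,265:330,::-1];cv2.imwrite("pics/cam.png",np.clip(cv2.resize(cc,None,fx=6,fy=6,interpolation=2).astype(int)*2,0,255))
s=load("scene0.npz")["image"][170:240,225:320,::-1];cv2.imwrite("pics/camS.png",cv2.resize(s,None,fx=6,fy=6,interpolation=2))
# box corners
```

```text
[[0.6524 0.3581 0.009 ]
 [0.6736 0.182  0.009 ]
 [0.4781 0.1565 0.009 ]
 [0.4567 0.3309 0.009 ]]
ctr [0.56518804 0.25686338 0.009     ] yaw [7.90036917 7.41024365] [6.87846685 6.96999447] [np.float64(0.19749933290339652), np.float64(0.1971957490410263), np.float64(0.17738673621824053), np.float64(0.17569483390466525)]
top normal [0.842 0.295 0.451] 85 yaw -160.71905766786114 tilt 63.16112385927962 [ 0.78189959 -0.01542365  0.38451352][ WARN:0@0.116] global loadsave.cpp:1063 imwrite_ Unsupported depth image for selected encoder is fallbacked to CV_8U.
```

View pics/cam.png

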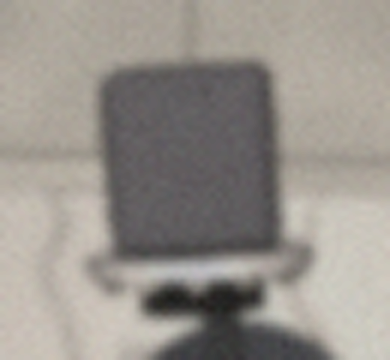

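View pics/camS.png

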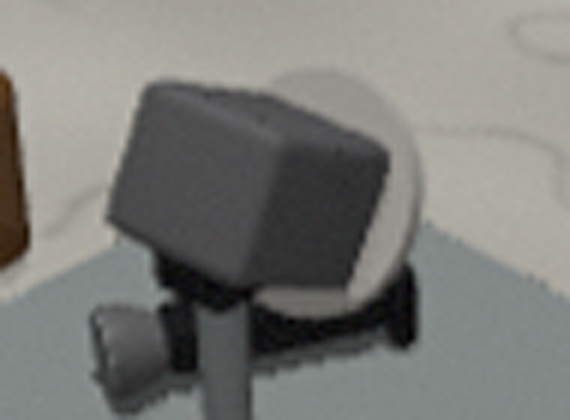

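Run:
```python
from h import *
from rig import *
from scipy.spatial.transform import Rotation as Ro
c=load("top0.npz");P=cloud(c)
m=np.zeros((400,640),bool);m[83:109,285:309]=1
q=P[m];print(np.percentile(q[:,2],[0,5,25,50,75,95,100]).round(3))
rng=np.random.default_rng(0);best=(0,)
for _ in range(400):
    a=q[rng.choice(len(q),3,False)];n=np.cross(a[1]-a[0],a[2]-a[0]);n/=np.linalg.norm(n)+1e-12
    k=abs((q-a[0])@n)<0.002
    if k.sum()>best[0]:best=(k.sum(),k)
k=q[best[1]];mu=k.mean(0);n=np.linalg.svd(k-mu,full_matrices=False)[2][2];n*=np.sign(n[2])
print(best[0],len(q),n.round(3),"yaw",np.degrees(np.arctan2(-n[1],-n[0])),"tilt",np.degrees(np.arccos(n[2])),mu)
# scene-side: back face and side face
s=load("scene0.npz");Q=cloud(s)
for nm,(v0,v1,u0,u1) in {"back":(190,214,247,267),"side":(197,214,273,284)}.items():
    k=Q[v0:v1,u0:u1].reshape(-1,3);mu=k.mean(0)
    for _ in range(4):
        n=np.linalg.svd(k-mu,full_matrices=False)[2][2];r=abs((k-mu)@n);k=k[r<0.004];mu=k.mean(0)
    print(nm,len(k),n.round(3),mu.round(3))
o=get_obs();R=Ro.from_euler("xyz",o["eef_rot"],degrees=True).as_matrix();print(R.round(3))
```

```text
[0.333 0.336 0.342 0.348 0.354 0.359 1.108]
513 624 [-0.501 -0.032  0.865] yaw 3.6932991483745212 tilt 30.161007520655982 [ 0.79837038 -0.01237091  0.34789735]
back 119 [-0.811  0.585 -0.012] [ 0.819 -0.027  0.32 ]
side 187 [-0.089  0.996 -0.015] [0.804 0.018 0.328]
[[-0.001  0.29   0.957]
 [-0.002  0.957 -0.29 ]
 [-1.    -0.002 -0.   ]]
```

```bash
python3 -m inch '{"grip":[1,1,1,1,1,1,1,1],"dp":[[0.5,-0.81,-0.15],[0.5,-0.81,-0.15],[0.5,-0.81,-0.15],[0.5,-0.81,-0.15],[0.5,-0.81,-0.15],[0.5,-0.81,-0.15],[0.5,-0.81,-0.15],[0.5,-0.81,-0.15]],"angular":[[0,0,0.37],[0,0,0.37],[0,0,0.37],[0,0,0.37],[0,0,0.37],[0,0,0.37],[0,0,0.37],[0,0,0.37]]}'
python3 -m inch '{"grip":[1,1,1,1,1,1,1,1],"dp":[[0.5,-0.81,-0.15],[0.5,-0.81,-0.15],[0.5,-0.81,-0.15],[0.5,-0.81,-0.15],[0.5,-0.81,-0.15],[0.5,-0.81,-0.15],[0.5,-0.81,-0.15],[0.5,-0.81,-0.15]],"angular":[[0,0,0.37],[0,0,0.37],[0,0,0.37],[0,0,0.37],[0,0,0.37],[0,0,0.37],[0,0,0.37],[0,0,0.37]]}'
cat > look.py <<'E'
import sys
from rig import *
from h import *
from scipy.spatial.transform import Rotation as Ro
def look(tag,names=("wrist",)):
    o=get_obs();R=Ro.from_euler("xyz",o["eef_rot"],degrees=True).as_matrix()
    print("t",o["time_s"],"tcp",o["ee_pos"].round(4),"q",o["qpos"].round(1),"F",o["force"].round(1),"open",round(o["opening"],4));print("toolx",R[:,0].round(3),"tooly",R[:,1].round(3),"jaw deg",np.degrees(np.arctan2(R[1,1],R[0,1])).round(1),"grasp",(o["ee_pos"]+R[:,0]*.155).round(4))
    for n in names:
        c=camera(n);np.savez(f"{n}{tag}.npz",**c);cv2.imwrite(f"pics/{n}{tag}.png",c["image"][:,:,::-1])
if __name__=="__main__": look(sys.argv[1],sys.argv[2:])
E
python3 look.py 1 wrist
```

```text
time_s: 0.95
ee_pos: [0.3816, 0.2725, 0.3445]
eef_rot: [16.7, 90.0, 20.4]
force: [0.4, 0.6, -0.3]
opening: 0.0855
time_s: 1.75
ee_pos: [0.5817, -0.0517, 0.2842]
eef_rot: [127.3, 90.0, 151.2]
force: [0.3, -0.1, -0.4]
opening: 0.0857
t 1.75 tcp [ 0.5817 -0.0517  0.2842] q [ -16.    36.3   94.     0.    49.7 -130. ] F [ 0.3 -0.1 -0.4] open 0.0857
toolx [-0.  0. -1.] tooly [-0.406  0.914  0.   ] jaw deg 113.9 grasp [ 0.5816 -0.0517  0.1292]
```

View pics/wrist1.png

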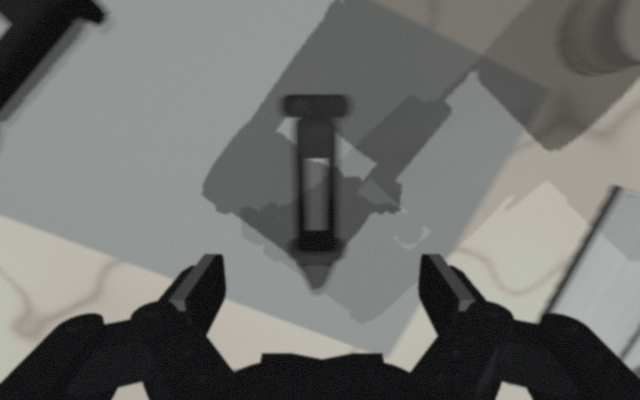

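The wrist view shows the cone piece upright in the image, with its foot at (316,105) and its tip at (317,288). It is lined up with the jaws, so I'll check the offset.

Run:
```python
from h import *
c=load("wrist1.npz")
a=cast(c,316,105,.036);b=cast(c,317,288,.025);print(a,b,(a+b)/2,np.degrees(np.arctan2(*(b-a)[1::-1])),np.linalg.norm(b-a))
P=cloud(c);m=(P[:,:,2]>.018)&(P[:,:,2]<.06);m[:,:270]=0;m[:,365:]=0;m[:85]=0;m[295:]=0
r=cv2.minAreaRect(P[m][:,:2].astype(np.float32));print(r)
```

```text
[ 0.51869146 -0.0826375   0.036     ] [ 0.64555435 -0.02618897  0.025     ] [ 0.5821229  -0.05441324  0.0305    ] 23.987005246901006 0.13928972419609298
((0.5799917578697205, -0.05320163443684578), (0.14907823503017426, 0.04335572570562363), 24.024412155151367)
```

```bash
python3 -m inch '{"grip":[1,1,1,1,1,1,1,1],"dp":[[0,-0.03,-0.36],[-0.02,0,-0.36],[0,0,-0.36],[0,0,-0.36],[0,0,-0.36],[0,0,-0.24],[0,0,0],[0,0,0]],"angular":[[0,0,0],[0,0,0],[0,0,0],[0,0,0],[0,0,0],[0,0,0],[0,0,0],[0,0,0]]}'
python3 -m inch '{"grip":[-1,-1,-1,-1,-1,-1,-1,-1],"dp":[[0,0,0],[0,0,0],[0,0,0],[0,0,0],[0,0,0],[0,0,0],[0,0,0],[0,0,0]],"angular":[[0,0,0],[0,0,0],[0,0,0],[0,0,0],[0,0,0],[0,0,0],[0,0,0],[0,0,0]]}'
python3 look.py 2 wrist
```

```text
time_s: 2.6
ee_pos: [0.58, -0.0512, 0.1828]
eef_rot: [139.7, 90.0, 163.6]
force: [-0.5, 0.4, 0.3]
opening: 0.0855
time_s: 3.4
ee_pos: [0.5804, -0.0514, 0.1835]
eef_rot: [-42.7, 89.9, -18.8]
force: [0.3, 0.4, 6.1]
opening: 0.0293
t 3.4 tcp [ 0.5804 -0.0514  0.1835] q [ -16.    45.6   96.3   -0.    38.  -129.9] F [0.3 0.4 6.1] open 0.0293
toolx [ 0.002 -0.001 -1.   ] tooly [-0.405  0.914 -0.001] jaw deg 113.9 grasp [ 0.5806 -0.0515  0.0285]
```

View pics/wrist2.png

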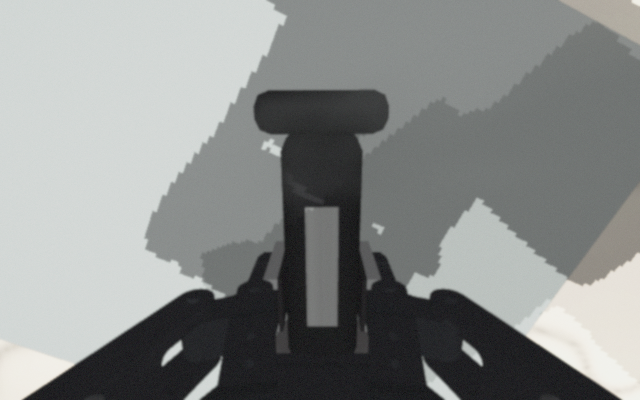

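The cone piece is held at a 29 mm opening, centred between the pads. I'll lift it and carry it over the tray.

```bash
python3 -m inch '{"grip":[-1,-1,-1,-1,-1,-1,-1,-1],"dp":[[0,0,0.2],[0,0,0.4],[0,0,0.5],[0,0,0.5],[0,0,0.4],[0,0.3,0],[0,0.5,0],[0,0.5,0]],"angular":[[0,0,0],[0,0,0],[0,0,0],[0,0,0],[0,0,0],[0,0,0],[0,0,0],[0,0,0]]}'
python3 -m inch '{"grip":[-1,-1,-1,-1,-1,-1,-1,-1],"dp":[[-0.03,0.55,0],[-0.03,0.55,0],[-0.03,0.55,0],[-0.03,0.55,0],[-0.03,0.55,0],[-0.02,0.55,0],[-0.02,0.45,0],[0,0.24,0]],"angular":[[0,0,-0.35],[0,0,-0.35],[0,0,-0.35],[0,0,-0.35],[0,0,-0.35],[0,0,-0.35],[0,0,-0.33],[0,0,0]]}'
python3 look.py 3 top wrist
python3 - <<'E'
from h import *
c=load("top3.npz");q=c["image"][180:290,150:310,::-1];cv2.imwrite("pics/t3c.png",cv2.resize(np.clip(q.astype(int)*1.6,0,255).astype(np.uint8),None,fx=5,fy=5,interpolation=2))
E
```

```text
time_s: 4.25
ee_pos: [0.579, 0.0151, 0.2816]
eef_rot: [136.2, 89.8, 160.0]
force: [0.3, 0.1, -1.9]
opening: 0.029
time_s: 5.05
ee_pos: [0.5688, 0.2158, 0.2811]
eef_rot: [172.2, 89.8, 179.5]
force: [-0.6, -1.0, -2.3]
opening: 0.0287
t 5.05 tcp [0.5688 0.2158 0.2811] q [ 10.3  38.1  90.3   0.   51.8 -87.1] F [-0.6 -1.  -2.3] open 0.0287
toolx [-0.004  0.    -1.   ] tooly [-0.127  0.992  0.   ] jaw deg 97.3 grasp [0.5683 0.2158 0.1261]
```

View pics/t3c.png

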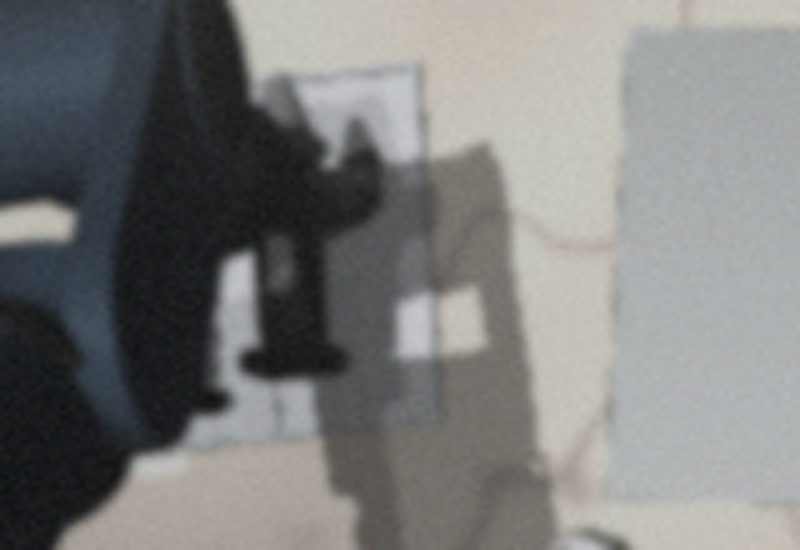

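View pics/wrist3.png

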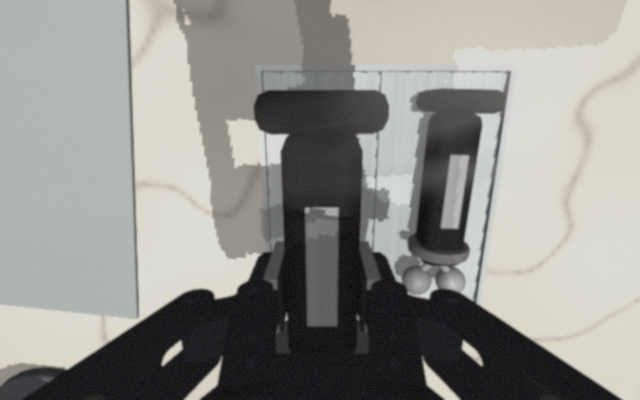

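The wrist view shows the tray's tail corners at (258,67) and (514,67), the rib at column 379, and the held piece straight over the empty channel.

Run:
```python
from h import *
c=load("wrist3.npz")
L=cast(c,258,67,.009);Rr=cast(c,514,67,.009);rb=cast(c,379,71,.01);print(L,Rr,rb)
e=(Rr-L)/np.linalg.norm(Rr-L);print("width",np.linalg.norm(Rr-L),"yaw",np.degrees(np.arctan2(-e[0],e[1])))
x=np.array([e[1],-e[0],0]);ctr=(L+Rr)/2+0.1*x;print("ctr",ctr,"channel",ctr-0.0445*e)
```

```text
[0.47973927 0.16208611 0.009     ] [0.45700006 0.33621447 0.009     ] [0.47162923 0.24466016 0.01      ]
width 0.1756068228280916 yaw 7.440081422066729
ctr [0.56752775 0.26209922 0.009     ] channel [0.57329002 0.21797387 0.009     ]
```

```bash
python3 -m inch '{"grip":[-1,-1,-1,-1,-1,-1,-1,-1],"dp":[[0.05,0,-0.3],[0,0,-0.45],[0,0,-0.4],[0,0,-0.3],[0,0,-0.25],[0,0,-0.13],[0,0,-0.07],[0,0,0]],"angular":[[0,0,0],[0,0,0],[0,0,0],[0,0,0],[0,0,0],[0,0,0],[0,0,0],[0,0,0]]}'
python3 -m inch '{"grip":[-1,-1,0.3,0.3,0.3,0.3,0.3,0.3],"dp":[[0,0,0],[0,0,0],[0,0,0],[0,0,0],[0,0,0],[0,0,0],[0,0,0],[0,0,0]],"angular":[[0,0,0],[0,0,0],[0,0,0],[0,0,0],[0,0,0],[0,0,0],[0,0,0],[0,0,0]]}'
```

```text
time_s: 5.95
ee_pos: [0.5731, 0.2131, 0.1876]
eef_rot: [-63.2, 90.0, -56.0]
force: [0.3, 0.1, -1.3]
opening: 0.0291
time_s: 6.75
ee_pos: [0.573, 0.2132, 0.1877]
eef_rot: [-17.9, 90.0, -10.7]
force: [0.9, 0.3, -0.6]
opening: 0.0556
```

```bash
python3 -m inch '{"grip":[0.3,0.3,0.3,1,1,1,1,1],"dp":[[0,0,0.2],[0,0,0.4],[0,0,0.5],[0,0,0.5],[0,0,0.4],[0,-0.3,0],[0,-0.6,0],[0,-0.8,0]],"angular":[[0,0,0],[0,0,0],[0,0,0],[0,0,0],[0,0,0],[0,0,-0.3],[0,0,-0.4],[0,0,-0.4]]}'
python3 -m inch '{"grip":[1,1,1,1,1,1,1,1],"dp":[[0,-1,0],[0.02,-1,0],[0.02,-1,0],[0.02,-1,0],[0.02,-1,0],[0.02,-1,0],[0.02,-1,0],[0,-1,0]],"angular":[[0,0,-0.45],[0,0,-0.45],[0,0,-0.45],[0,0,-0.45],[0,0,-0.45],[0,0,-0.45],[0,0,-0.45],[0,0,-0.45]]}'
python3 -m inch '{"grip":[1,1,1,1,1,1,1,1],"dp":[[0,-0.2,0],[0,0,0],[0,0,0],[0,0,0],[0,0,0],[0,0,0],[0,0,0],[0,0,0]],"angular":[[0,0,0],[0,0,0],[0,0,0],[0,0,0],[0,0,0],[0,0,0],[0,0,0],[0,0,0]]}'
python3 look.py 4 top wrist
python3 - <<'E'
from h import *
c=load("top4.npz");q=c["image"][180:290,150:310,::-1];cv2.imwrite("pics/t4c.png",cv2.resize(np.clip(q.astype(int)*1.6,0,255).astype(np.uint8),None,fx=5,fy=5,interpolation=2))
P=cloud(c);Z=P[:,:,2];m=np.zeros(Z.shape,bool);m[185:280,203:245]=1;m&=Z>.018
r=cv2.minAreaRect(P[m][:,:2].astype(np.float32));print(r,np.percentile(Z[m],[5,50,95]))
E
```

```text
time_s: 7.55
ee_pos: [0.5724, 0.1278, 0.2875]
eef_rot: [-163.1, 90.0, -163.6]
force: [-0.1, -0.0, 0.4]
opening: 0.0855
time_s: 8.35
ee_pos: [0.5777, -0.2745, 0.2868]
eef_rot: [177.3, 89.9, 151.9]
force: [1.3, 0.2, 0.2]
opening: 0.0853
time_s: 9.15
ee_pos: [0.5791, -0.2812, 0.2878]
eef_rot: [-34.9, 90.0, -60.0]
force: [-0.2, 0.7, 0.5]
opening: 0.0859
t 9.15 tcp [ 0.5791 -0.2812  0.2878] q [ -35.8   39.7   84.7   -0.    55.6 -100.7] F [-0.2  0.7  0.5] open 0.0859
toolx [ 0. -0. -1.] tooly [ 0.424  0.906 -0.   ] jaw deg 64.9 grasp [ 0.5791 -0.2812  0.1328]
((0.485787570476532, 0.10756620019674301), (0.38389259576797485, 0.12100377678871155), 52.6713981628418) [0.03368873 0.76838621 0.77667546]
```

View pics/t4c.png

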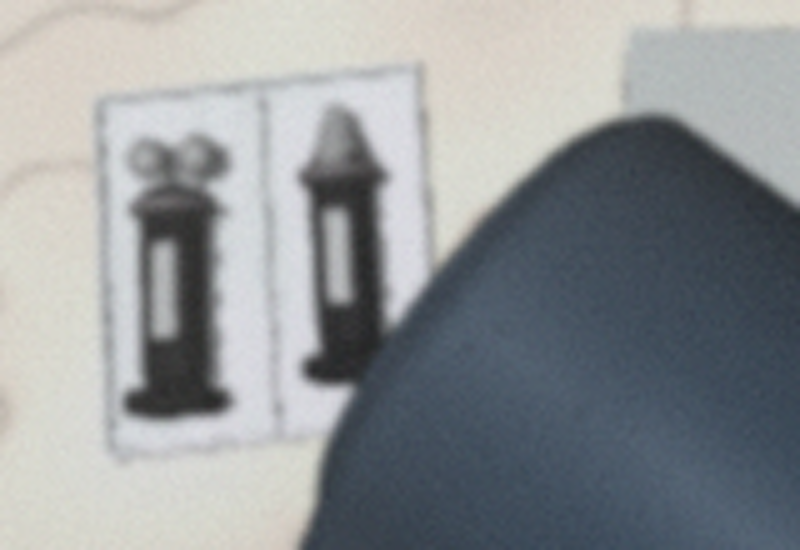

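View pics/wrist4.png

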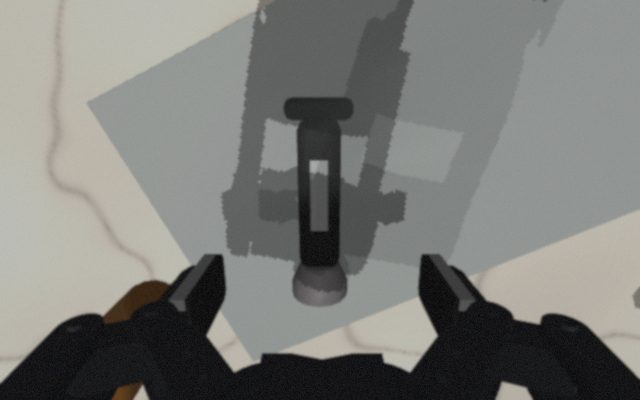

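The cone piece lies straight in the channel, head up the image like its neighbour. In the wrist view the plate piece's foot is at (318,108), its head is at (320,285), and it is lined up with the jaws.

```bash
python3 - <<'E'
from h import *
c=load("wrist4.npz")
P=cloud(c);m=(P[:,:,2]>.018)&(P[:,:,2]<.06);m[:,:270]=0;m[:,365:]=0;m[:85]=0;m[310:]=0
print(cv2.minAreaRect(P[m][:,:2].astype(np.float32)))
E
python3 -m inch '{"grip":[1,1,1,1,1,1,1,1],"dp":[[0,0,-0.36],[0,0,-0.4],[0,0,-0.36],[0,0,-0.36],[0,0,-0.36],[0,0,-0.24],[0,0,0],[0,0,0]],"angular":[[0,0,0],[0,0,0],[0,0,0],[0,0,0],[0,0,0],[0,0,0],[0,0,0],[0,0,0]]}'
python3 -m inch '{"grip":[-1,-1,-1,-1,-1,-1,-1,-1],"dp":[[0,0,0],[0,0,0],[0,0,0],[0,0,0],[0,0,0],[0,0,0],[0,0,0],[0,0,0]],"angular":[[0,0,0],[0,0,0],[0,0,0],[0,0,0],[0,0,0],[0,0,0],[0,0,0],[0,0,0]]}'
python3 look.py 5 wrist
```

```text
((0.578278660774231, -0.2829998731613159), (0.04291855916380882, 0.15067866444587708), 64.96372985839844)
time_s: 10.05
ee_pos: [0.5791, -0.2819, 0.1839]
eef_rot: [-13.3, 90.0, -38.5]
force: [0.3, 0.5, -0.1]
opening: 0.0857
time_s: 10.85
ee_pos: [0.5792, -0.2819, 0.1845]
eef_rot: [-12.8, 89.9, -38.0]
force: [-0.6, 0.0, 6.3]
opening: 0.0292
t 10.85 tcp [ 0.5792 -0.2819  0.1845] q [ -35.9   48.2   86.8   -0.    44.8 -100.7] F [-0.6  0.   6.3] open 0.0292
toolx [ 0.001 -0.001 -1.   ] tooly [ 0.425  0.905 -0.   ] jaw deg 64.9 grasp [ 0.5794 -0.2821  0.0295]
```

View pics/wrist5.png

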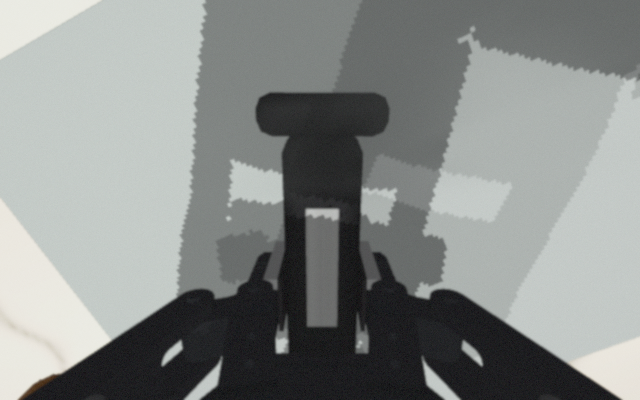

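The plate piece is held centrally at a 29 mm opening. I'll lift it, retreat, yaw, and then tilt it 30° away from the camera.

```bash
python3 -m inch '{"grip":[-1,-1,-1,-1,-1,-1,-1,-1],"dp":[[0,0,0.2],[0,0,0.4],[0,0,0.6],[0,0,0.6],[0,0,0.5],[-0.5,0.4,0],[-0.5,0.4,0],[-0.5,0.4,0]],"angular":[[0,0,0],[0,0,0],[0,0,0],[0,0,0],[0,0,0],[0,0,0.4],[0,0,0.4],[0,0,0.4]]}'
python3 -m inch '{"grip":[-1,-1,-1,-1,-1,-1,-1,-1],"dp":[[-0.14,0.47,0.1],[-0.14,0.47,0.1],[-0.14,0.47,0.1],[-0.14,0.47,0.1],[-0.14,0.47,0.1],[-0.14,0.47,0.1],[-0.14,0.47,0.1],[-0.14,0.47,0.1]],"angular":[[0,0,0.386],[0,0,0.386],[0,0,0.386],[0,0,0.386],[0,0,0.386],[0,0,0.386],[0,0,0.386],[0,0,0.386]]}'
python3 -m inch '{"grip":[-1,-1,-1,-1,-1,-1,-1,-1],"dp":[[0,0,0],[0,0,0],[0,0,0],[0,0,0],[0,0,0],[0,0,0],[0,0,0],[0,0,0]],"angular":[[0.042,-0.545,0],[0.042,-0.545,0],[0.042,-0.545,0],[0.042,-0.545,0],[0.042,-0.545,0],[0.042,-0.545,0],[0.042,-0.545,0],[0.042,-0.545,0]]}'
python3 look.py 6 scene top wrist
python3 - <<'E'
from h import *
c=load("top6.npz");q=c["image"][80:280,160:460,::-1];cv2.imwrite("pics/t6c.png",cv2.resize(np.clip(q.astype(int)*1.6,0,255).astype(np.uint8),None,fx=2.6,fy=2.6,interpolation=2))
E
```

```text
time_s: 11.7
ee_pos: [0.5027, -0.2208, 0.2989]
eef_rot: [152.0, 90.0, 135.2]
force: [-1.1, 1.1, -2.1]
opening: 0.0289
time_s: 12.5
ee_pos: [0.4472, -0.0327, 0.3389]
eef_rot: [149.1, 90.0, 153.6]
force: [0.6, -0.7, -1.9]
opening: 0.0291
time_s: 13.3
ee_pos: [0.4475, -0.0334, 0.3388]
eef_rot: [0.2, 60.1, 4.5]
force: [1.9, 1.3, -0.8]
opening: 0.029
t 13.3 tcp [ 0.4475 -0.0334  0.3388] q [ -22.3   21.3  119.7   48.5   17.5 -160.6] F [ 1.9  1.3 -0.8] open 0.029
toolx [ 0.497  0.039 -0.867] tooly [-0.077  0.997  0.001] jaw deg 94.4 grasp [ 0.5246 -0.0273  0.2045]
```

View pics/scene6.png

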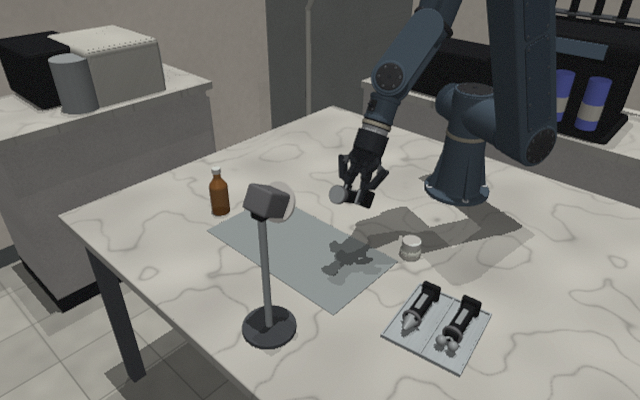

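View pics/t6c.png

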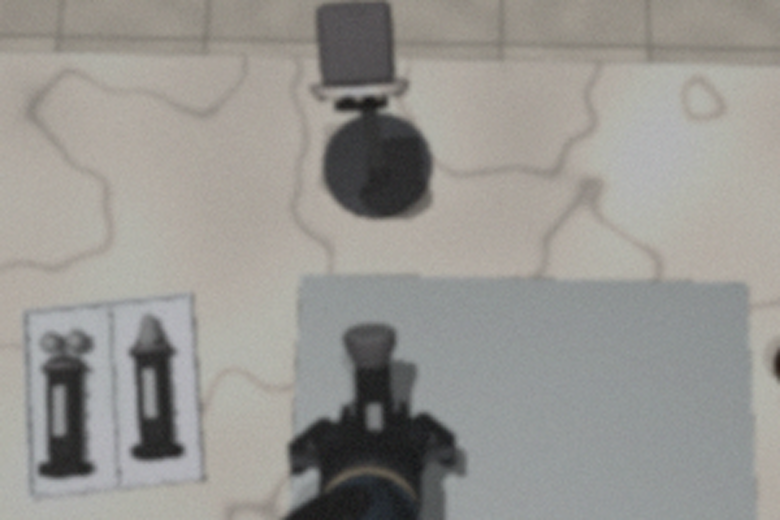

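View pics/wrist6.png

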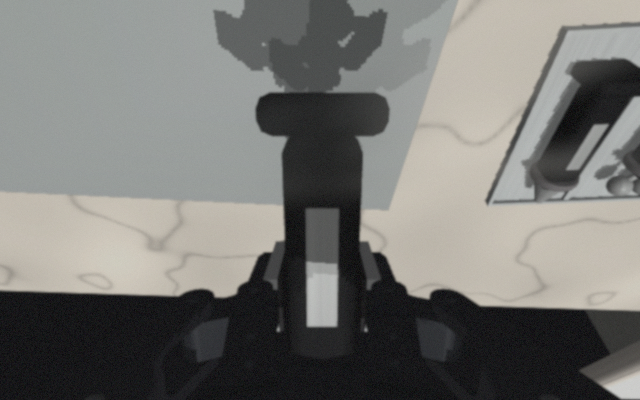

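Scene and top views show the cone piece settled in the tray and the plate held pointing at the camera. In the top view the camera ring is at about (298.5,114). Next I'll refine the lens position and the held plate's pose.

Run:
```python
from h import *
c=load("top6.npz");P=cloud(c);Z=P[:,:,2]
def px(x,y):return x/2.6+160,y/2.6+80
for z in(.3,.305,.31):
    a=cast(c,*px(312,90),z);b=cast(c,*px(408,89),z);print("ring",z,a.round(4),b.round(4),((a+b)/2).round(4),np.linalg.norm(a-b).round(4))
a=cast(c,*px(336,104),.29);b=cast(c,*px(387,102),.29);print("lens",a,b,np.linalg.norm(a-b))
# top-face plane rect
m=np.zeros(Z.shape,bool);m[70:112,275:325]=1;m&=(Z>.3)&(Z<.4)
q=P[m];n=np.array([-.5*np.cos(.077),-.5*np.sin(.077),.866]);d=q@n;print("plane offs",np.percentile(d,[5,25,50,75,95]).round(4))
med=np.median(d);k=q[abs(d-med)<.003];h=np.array([.8635,.0664,.5]);s=np.array([-.077,.997,0])
print("along h",np.percentile(k@h,[1,50,99]).round(4),"lat",np.percentile(k@s,[1,50,99]).round(4))
r=cv2.minAreaRect(np.stack([k@h,k@s],1).astype(np.float32));print(r)
hi=q[np.argsort(q@h)[:15]];print("front-most",hi.mean(0),(hi@h).mean())
# cone in tray
m=np.zeros(Z.shape,bool);m[195:262,207:238]=1;m&=(Z>.018)&(Z<.1)
print("cone",cv2.minAreaRect(P[m][:,:2].astype(np.float32)),np.percentile(Z[m],[50,95]))
# plate held
m=np.zeros(Z.shape,bool);m[200:225,285:320]=1;m&=(Z>.15)&(Z<.35);k=P[m];print("plate held max along h",np.percentile(k@h,[90,99]),"lat",(k@s).min(),(k@s).max(),"z",k[:,2].min(),k[:,2].max())
# scene: plate disk
sc=load("scene6.npz");Q=cloud(sc);m=np.zeros(Z.shape,bool);m[183:208,325:352]=1;m&=(Q[:,:,2]>.15);k=Q[m];f=k[(k@h)>np.percentile(k@h,60)]
mu=f.mean(0);n=np.linalg.svd(f-mu,full_matrices=False)[2][2];print("disk",mu,n,len(f))
cv2.imwrite("pics/s6c.png",cv2.resize(sc["image"][150:230,310:400,::-1],None,fx=6,fy=6,interpolation=2))
```

```text
ring 0.3 [0.778  0.0255 0.3   ] [ 0.7804 -0.0527  0.3   ] [ 0.7792 -0.0136  0.3   ] 0.0782
ring 0.305 [0.7758 0.0248 0.305 ] [ 0.7781 -0.0528  0.305 ] [ 0.7769 -0.014   0.305 ] 0.0777
ring 0.31 [0.7735 0.0242 0.31  ] [ 0.7759 -0.053   0.31  ] [ 0.7747 -0.0144  0.31  ] 0.0772
lens [0.770526   0.00655754 0.29      ] [ 0.77308161 -0.03531509  0.29      ] 0.04195054341476306
plane offs [-0.1015 -0.0981 -0.0967 -0.0956 -0.0939]
along h [0.8322 0.8616 0.8901] lat [-0.0992 -0.0726 -0.0445]
((0.8603060841560364, -0.07383552193641663), (0.06233511120080948, 0.06056860461831093), 1.6209869384765625)
front-most [ 0.78008212 -0.04417679  0.31819627] 0.829765707668606
cone ((0.5746442079544067, 0.21380352973937988), (0.15089011192321777, 0.04231276735663414), 8.213790893554688) [0.03980359 0.04762767]
plate held max along h [0.62983292 0.63035252] lat -0.08839378254171872 -0.04676110034530121 z 0.2125698706365516 0.25836246394022777
disk [ 0.59201706 -0.0208163   0.23941093] [0.8643191  0.05620945 0.49979295] 166
```

View pics/s6c.png

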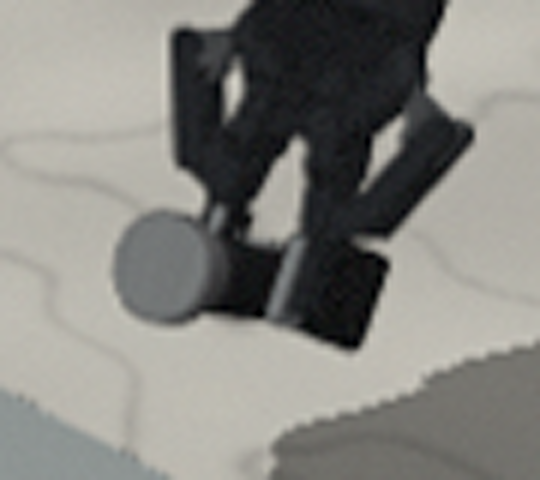

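The measured plate normal is within about 0.6° of the lens axis. Its front is at (0.592,-0.021,0.239), and it needs to be near (0.672,-0.022,0.240). I'll advance slowly.

```bash
python3 -m inch '{"grip":[-1,-1,-1,-1,-1,-1,-1,-1],"dp":[[0.2,0,0],[0.3,0,0.02],[0.3,0,0],[0.3,0,0],[0.25,0,0],[0.15,0,0],[0.1,0,0],[0,0,0]],"angular":[[0,0,0],[0,0,0],[0,0,0],[0,0,0],[0,0,0],[0,0,0],[0,0,0],[0,0,0]]}'
python3 -m inch '{"grip":[-1,-1,-1,-1,-1,-1,-1,-1],"dp":[[0,0,0],[0,0,0],[0,0,0],[0,0,0],[0,0,0],[0,0,0],[0,0,0],[0,0,0]],"angular":[[0,0,0],[0,0,0],[0,0,0],[0,0,0],[0,0,0],[0,0,0],[0,0,0],[0,0,0]]}'
python3 look.py 7 scene top
python3 - <<'E'
from h import *
h=np.array([.8635,.0664,.5]);L=np.array([.776,-.014,.3]);s=np.array([-.077,.997,0]);u=np.cross(h,s)
sc=load("scene7.npz");Q=cloud(sc);c=load("top7.npz");P=cloud(c)
m=(Q[:,:,2]>.15)&(abs((Q-L)@h+.12)<.02)&(np.linalg.norm(Q-L+.12*h,axis=2)<.04);k=Q[m];print("scene",len(k),((k-L)@h).max(),((k-L)@s).min(),((k-L)@s).max(),((k-L)@u).min(),((k-L)@u).max())
f=k[abs((k-L)@h-np.median((k-L)@h))<.004];n=np.linalg.svd(f-f.mean(0),full_matrices=False)[2][2];print(n,f.mean(0))
m=(abs((P-L)@h+.13)<.03)&(np.linalg.norm(P-L+.12*h,axis=2)<.05);k=P[m];print("top",len(k),((k-L)@h).max(),((k-L)@s).min(),((k-L)@s).max(),((k-L)@u).max())
cv2.imwrite("pics/s7c.png",cv2.resize(sc["image"][140:290,210:390,::-1],None,fx=4,fy=4,interpolation=2))
q=c["image"][80:280,160:460,::-1];cv2.imwrite("pics/t7c.png",cv2.resize(np.clip(q.astype(int)*1.6,0,255).astype(np.uint8),None,fx=2.6,fy=2.6,interpolation=2))
Z=P[:,:,2];m=np.zeros(Z.shape,bool);m[195:262,207:238]=1;m&=(Z>.018)&(Z<.1)
r=cv2.minAreaRect(P[m][:,:2].astype(np.float32));a=np.radians(7.3);d=np.array(r[0])-[.566,.2595];print("cone",r,"in tray",d@[np.cos(a),np.sin(a)],d@[-np.sin(a),np.cos(a)])
E
```

```text
time_s: 14.25
ee_pos: [0.5283, -0.0336, 0.3396]
eef_rot: [0.1, 60.2, 4.5]
force: [-0.6, 0.0, -1.2]
opening: 0.029
time_s: 15.05
ee_pos: [0.528, -0.0337, 0.3397]
eef_rot: [0.1, 60.2, 4.5]
force: [-0.2, 0.5, -1.2]
opening: 0.0293
t 15.05 tcp [ 0.528  -0.0337  0.3397] q [ -18.4   25.9  108.8   33.3   20.6 -141.6] F [-0.2  0.5 -1.2] open 0.0293
toolx [ 0.496  0.039 -0.867] tooly [-0.076  0.997  0.001] jaw deg 94.4 grasp [ 0.6049 -0.0276  0.2053]
scene 323 -0.11585055088127029 -0.022744132186267838 0.022775651826694023 -0.022358353795166437 0.020948661948040192
[0.85762264 0.07622857 0.50859868] [ 0.67154639 -0.02050071  0.2388457 ]
top 345 -0.11909615080668967 -0.020859576016632454 0.02172473708048135 0.022687923720891807
cone ((0.5749237537384033, 0.2136017233133316), (0.15127968788146973, 0.04334587976336479), 7.746172904968262) in tray 0.003019375177496296 -0.046660138845990975
```

View pics/s7c.png

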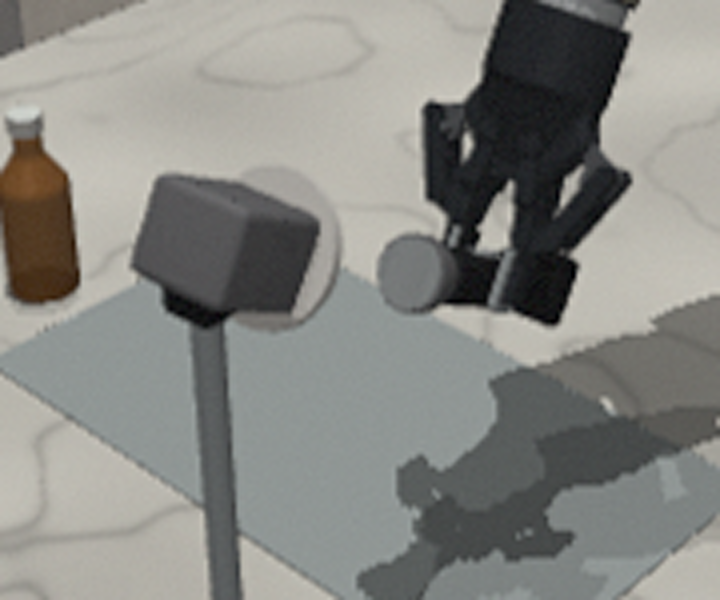

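View pics/t7c.png

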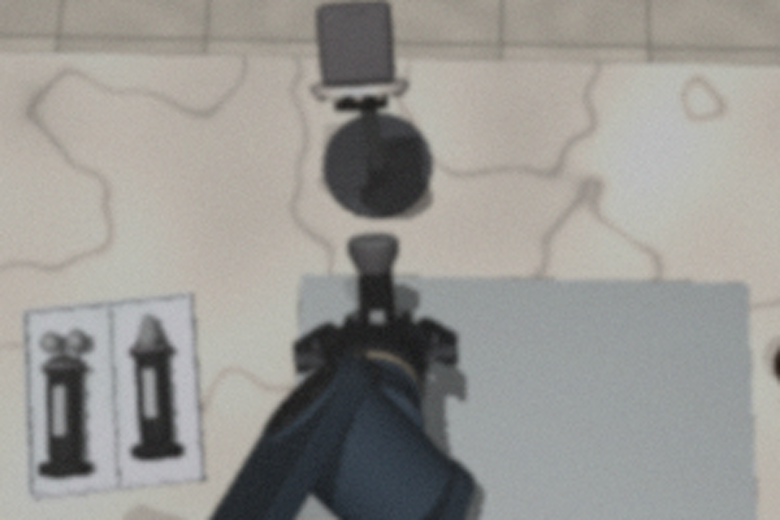

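The plate is centred to within about 2 mm, roughly 0.12 m from the lens and square to it. The cone piece is 3 mm along and 2 mm off its channel line. Both checks are well inside the limits and the arm is still, so I'm handing in.

```bash
python3 -c "
from rig import *
print(get_obs()['joint_velocities'].round(2)); print(finish_job())"
```

```text
[ 0.01  0.01  0.03 -0.01 -0.05 -0.11]
the job is handed in; nothing more can be done
None
```

I laid the cone-headed handpiece in the tray's empty channel and let it go. I then picked up the plate-headed one and handed in while holding it still in front of the camera. The job was handed in just after 15 s of the 58 s allowed, and it gave no verdict.

My last checks, from the images:
- **Cone piece:** about 3 mm along and 2 mm off the channel line, under 1° out of straight, with its head the same way as its neighbour.
- **Plate piece:** about 0.12 m from the lens (limits 0.09 to 0.15 m), centred to about 2 mm, and square to within about 1°. It was held at a 29 mm opening.
- **Arm:** standing still. I never touched the camera, and I saw no bystander move. I measured neither again at the end, and the final pictures don't show the jar or all of the bottle.

No check failed. Two readings disagreed a little: the top and wrist views put the tray centre about 6 mm apart. I used a value in between, and either one is well within the limits.

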